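# Re-hang a booth door that is on back to front

### The job

The small lift-off door of the deburring booth hangs back to front, with its handle inside. Pinch its two sprung hinge pins together by their finger tabs to lift it off, lean it on the sloping rest with its foot behind the lip and let go, then take it again and drop it back into its hinge with the handle outside, on the open front side, both pins sprung fully home in their holes. Leave the spray can, the standing square bar and the near spacer ring where they are.

Things in the scene. Friction and masses are not known exactly. Their poses are not given: they have to be found in the camera images.
- booth: Fixed grey booth, open in front and above: two side walls 12 mm thick, inner faces 186 mm apart, tops 177 mm high; back wall 112 mm inside. Origin on the table midway between the walls, under the hinge line; x into the booth, away from its open front; y along the hinge line. A low sill (top 48 mm, 5 mm behind the hinge line) stops the door's foot swinging in. Blocks inside: under 50 mm high.
- booth_hinge (a point): Middle of the hinge line, 155 mm above the table, axes as the booth's. The two square hinge holes, 16 x 16 mm and closed all round, go through the side walls, mid-wall at y = -99 and +99 mm from here. A hung door rests with its 8 mm pins on the holes' bottoms: its origin is then 4 mm below this point.
- rest: Fixed dark steel rest: base plate 200 mm wide (y), 8 mm thick; a lip 14 mm high along its front; two posts 22 mm wide at y = -75 and +75 mm, 0.10 m high, sloping back 15 degrees toward +x, open between. Origin on the table; x points from lip to posts. The foot channel runs from x = -16 mm (lip) to +2 mm (posts), its floor at z = 8 mm.
- rest_foot (a point): In the middle of the foot channel, on its floor (x = -5 mm, z = 8 mm in the rest's frame, axes as the rest's): where the middle of the leaning door's lower edge belongs. The door's top then leans toward +x on the posts; either face may touch them.
- door: Loose aluminium door, 0.2 to 0.34 kg: sheet 168 mm wide (y), 6 mm thick (x), from 8 to 125 mm below the hinge axis; 16 mm barrels on its upper corners, 64 to 88 mm out from the middle. Origin on the hinge axis at mid-width; y along the axis, z up when hung, -x out of the front face with the handle. It starts hung in the booth, slightly ajar, its x opposite to the booth's.
- door_grip (a point): Midway between the two upright finger tabs, 22 mm above the hinge axis. Tabs: 12 mm thick (y), 20 mm wide (x), up to 38 mm above the axis; outer faces 62 mm apart with pins out, 38 mm fully pinched. Pinch them together along y; the door can be carried so. The 8 mm pin rods run outward on the axis, so fingertips must stay over 5 mm above the axis.
- door_handle (a point): Middle of the handle bar (90 mm long along y) on the door's front face, 38 mm in front of the sheet's mid-plane and 70 mm below the hinge axis.
- door_foot (a point): Middle of the door's lower edge, 125 mm below the hinge axis.
- pin_a (a joint): Sprung hinge pin at the door's +y end, moved by its tab. 0 = out, its end 100 mm from the door's middle, about 7 mm into the hole; 0.012 m = fully pulled in, its end 88 mm from the middle, free of the hole. Spring 2.5 N (out) to 6.7 N (in); it springs out again when let go.
- pin_b (a joint): The same sprung pin at the door's -y end: 0 = out, 0.012 m = fully pulled in.
- pin_a_tip (a point): End of the hinge pin at the door's +y end.
- pin_b_tip (a point): End of the hinge pin at the door's -y end.
- spray_can: Bystander: standing spray can, 52 mm across, 188 mm high; origin under its foot.
- square_bar: Bystander: aluminium bar standing on end, 34 x 34 x 82 mm; origin under its foot.
- ring: Bystander: the steel spacer ring near the robot (a like one lies far back), 48 mm across, 18 mm high; origin under its middle.

How it is judged:
On the way, in this order (a step that is already met when the one before it is completed fails the run):
1. the door is lifted off: clear of its hinge by more than 60 mm (distance between door and booth_hinge above 0.06 m), for 0.1 s.
2. the door leans on the rest by itself: foot behind the lip, 8 to 28 degrees from upright, let go and still (x of door_foot in the frame of rest between -0.018 and 0.006 m and y of door_foot in the frame of rest between -0.05 and 0.05 m and z of door_foot in the frame of rest below 0.015 m and x of door in the frame of rest above 0.01 m and angle between door's own z axis and vertical between 0.14 and 0.49 rad and linear speed of door below 0.03 m/s and angular speed of door below 0.3 rad/s and contact force between door and the fingers below 0.2 N), for 0.3 s.
At the end, for the whole second after the job is handed in: The door hangs in the booth, handle at least 15 mm in front of the hinge line, within 11 degrees of upright; both pins out to within 3 mm, their ends within 8 mm of the hole centres in height and 9 mm front to back, door centred within 11 mm; still and let go (value of joint each of pin_a, pin_b below 0.003 m and distance between door and booth_hinge below 0.011 m and z of pin_a_tip in the frame of booth_hinge between -0.008 and 0.008 m and x of pin_a_tip in the frame of booth_hinge between -0.009 and 0.009 m and z of pin_b_tip in the frame of booth_hinge between -0.008 and 0.008 m and x of pin_b_tip in the frame of booth_hinge between -0.009 and 0.009 m and x of door_handle in the frame of booth_hinge below -0.015 m and angle between door's own z axis and vertical below 0.2 rad and linear speed of door below 0.03 m/s and angular speed of door below 0.3 rad/s and contact force between door and the fingers below 0.2 N); the robot touches nothing.
It fails at once if a bystander (spray can, square bar or spacer ring) is moved more than 30 mm (distance of any of spray_can, square_bar, ring from where it was at the start of the episode above 0.03 m).
It also fails if it takes over 61 s, if anything falls off the work surface, if the arm or the gripper's body presses on something with over 40 N, if the wrist force passes 120 N, or if a joint passes its speed limit or range.

### The arm

A 6-joint arm with a two-finger parallel gripper is mounted at the origin on a cart in front of the work surface, level with it; the furniture and walls round the work are solid. World frame = base frame: x ahead of the robot, y to its left, z up, the work surface at z = 0. Lengths are in m, angles in rad, forces in N, time in s.
With the tool pointing down it reaches from about 0.375 to 0.9 m from the base axis. Payload 3.1 kg.
Tool frame: the origin (TCP) lies at the centre of the arm's flange, where the gripper is bolted on; the fingertips stand 182 mm ahead of it and the grasp point (between the pads) lies 164 mm ahead of it; z points along the fingers, y is the line along which they close (so a half turn about z gives the same grasp; the last joint's range is limited). The gripper opens to 87 mm and grips with 3 to 60 N. Pads are 19 mm wide; open, the fingers measure 117 mm over their backs; the gripper's body (75 mm by 190 mm) begins 51 mm behind the grasp point.
Start: joints at [1.062, 0.527, 1.433, -0, 1.181, -0.178], TCP at [0.203, 0.591, 0.405] pointing down, gripper open.
Joint ranges: [-3.08, 3.08], [-0.75, 2.2], [0.22, 2.44], [-1.43, 4.57], [0, 2.65], [-2.85, 2.85]. Speed limits (rad/s): [2.79, 2.79, 3.14, 3.14, 3.14, 3.14].

### API

Orientations are given as a unit quaternion [x, y, z, w].
In Python, from rig import * gives the robot as it stands.
- The arm moves only by the tool move_arm, never from a script. Its argument "commands" is a list that holds one entry, the list of rows, each a list of 6 numbers: the shift along the tool's x, y, z in units of 40 mm (1.0 is 40 mm), then the turn, a rotation vector about the tool's x, y, z in rad. A call has 1 to 12 rows; each row is the pose to reach, as a shift and turn from the pose commanded when the call began, along the tool's axes at that moment; what a row does not reach only later rows make up. A row lasts 1/8 s, in which the tool goes at most 62.5 mm and 10.7 degrees, less where a joint would pass 70% of its speed; a pose out of reach is approached as far as the arm can. A call with a gripper value outside its range is refused whole. "claw" is the closure, from -1 (fully open) to 1 (shut), so that 0 is half open, set as the call begins (left out, the last holds). The fingers move at their own pace and stop on an object; "squeeze" is the grip in N (left out, the last holds). Time passes only in rows, so rows that repeat a pose let the fingers close. It gives the time, the measured TCP pose, the force, the opening and the grip force at its end, in the units of the state.
- get_obs(): the state, without advancing time (a new reading comes with each control period).
- camera(name): name is "side" or "top"; returns a dict with "pixels" (480x640x3 uint8, blue, green, red), "range_z" (480x640 float32, m along the optical axis (not along the pixel's ray), 0 where there is no reading), "camera_matrix" (3x3 intrinsics, pixels), "extrinsics" (4x4, takes a point from world to camera coordinates). Camera axes: x right, y up, looking along -z (the intrinsics and any distortion apply to the point x, -y, -z); pixel columns grow to the right and rows downward; lengths in m; the calibration is good to about 2 mm. A picture is of the moment at which its call begins.
- hand_in(): hands the job in; it is judged then, once.
The state is a dict: "time": time; "q": joint angles; "joint_velocities": joint speeds; "joint_torque": joint torques, N m; "position": TCP position; "tool_rot": TCP orientation; "ft_force": force on the tool from outside, world axes, zero at the start; "moment": the same for the moment, N m; "grip_width": finger opening in m; "grip_force": force on a finger pad.
Only numpy, scipy, OpenCV 4.12 (cv2) and the standard library are available. Lean on these libraries where they do the work, as an engineer would, in place of code of your own. Each camera call takes 0.05 s, during which the arm holds its last target. There are 200 camera calls.

## Working session

There is one attempt and no reset: what is moved stays moved. The work goes in short steps, Python scripts to look and compute and a tool call to move; the robot and the scene stay as the last step left them, time stands still between calls to the robot, and variables do not carry over. Pictures are saved under pics/ and viewed, at most 10 in all, crops included, and the job is handed in when it is done.

Besides the shell and the picture viewer there is one more tool, called after "Request:" as name([rows], argument=value, ...), one row to a line, values as JSON. move_arm: Moves the arm, as the interface text tells. Its arguments: {"type":"object","properties":{"commands":{"type":"array","items":{"type":"array","items":{"type":"array","items":{"type":"number"}}}},"claw":{"type":"number"},"squeeze":{"type":"number"}},"required":["commands"]}

```bash
mkdir -p pics; ls; cat > h.py <<'E'
from rig import *
import numpy as np, cv2
from scipy.spatial.transform import Rotation as R
def cam(n):
    c=camera(n); c={k:np.array(v) for k,v in c.items()}; return c
def cloud(c):
    K=c['camera_matrix']; E=c['extrinsics']; d=c['range_z']
    v,u=np.mgrid[0:480,0:640]
    x=(u-K[0,2])/K[0,0]*d; y=(v-K[1,2])/K[1,1]*d
    P=np.stack([x,-y,-d,np.ones_like(d)],-1)
    W=P@np.linalg.inv(E).T
    W=W[...,:3]; W[d<=0]=np.nan
    return W
E
python3 - <<'E'
from h import *
for n in('side','top'):
    c=cam(n); cv2.imwrite(f'pics/{n}0.png',c['pixels']); np.savez(f'{n}0.npz',**c); print(n,np.linalg.inv(c['extrinsics'])[:3].round(3).tolist(),c['camera_matrix'][0,0], list(c))
o=get_obs(); print(o)
E
```

```text
pics
side [[0.82, 0.244, -0.517, -0.068], [-0.572, 0.376, -0.729, -0.893], [0.017, 0.894, 0.448, 0.623]] 511.8336206418284 ['pixels', 'range_z', 'camera_matrix', 'extrinsics']
top [[-0.016, 0.983, -0.185, 0.295], [-1.0, -0.018, -0.005, -0.05], [-0.008, 0.185, 0.983, 1.277]] 499.11041676363305 ['pixels', 'range_z', 'camera_matrix', 'extrinsics']
{'time': 0.1, 'q': array([ 1.06153165e+00,  5.28356842e-01,  1.43375223e+00,  5.02391142e-06,
        1.18139840e+00, -1.78504731e-01]), 'joint_velocities': array([-0.00105528, -0.00218919, -0.00175891, -0.00097455, -0.00011196,
       -0.00078894]), 'joint_torque': array([-9.50474750e-04, -4.40989208e+01, -1.77151537e+01,  6.34275028e-02,
        5.33801015e-02, -4.48185403e-05]), 'position': array([0.20280064, 0.59086271, 0.40388618]), 'tool_rot': array([ 1.64627999e-01,  9.86355263e-01, -9.00569985e-04, -3.24973915e-04]), 'ft_force': array([0.57471773, 0.13552065, 0.49413651]), 'moment': array([0.02161181, 0.02059955, 0.02228143]), 'grip_force': 0.0, 'grip_width': 0.08717547548778579}
```

View pics/side0.png

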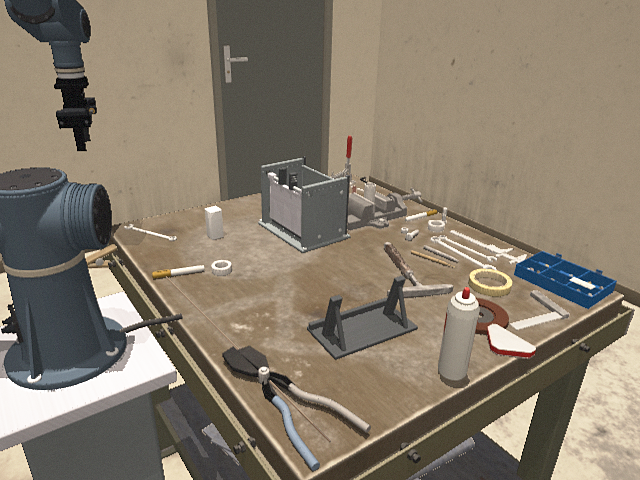

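View pics/top0.png

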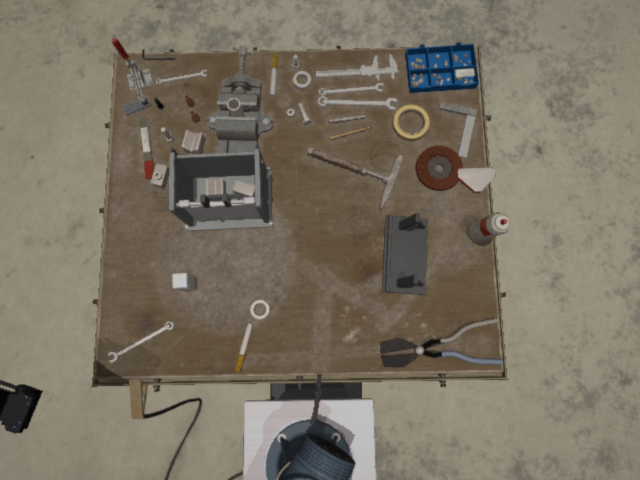

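Side view: booth near (305,205), rest near (362,325), can (458,340), bar (213,222), ring (221,268). Top view: booth (220,190) with its open front toward the robot, rest (405,255) turned about 90°, bar (182,282), ring (260,310).

```bash
python3 - <<'E'
from h import *
T=dict(np.load('top0.npz')); S=dict(np.load('side0.npz'))
WT=cloud(T); WS=cloud(S)
def sub(W,u0,u1,v0,v1): return W[v0:v1,u0:u1].reshape(-1,3)
b=sub(WT,150,290,135,240)
h,e=np.histogram(b[:,2][~np.isnan(b[:,2])],bins=np.arange(-.01,.22,.005))
print('booth z hist',[(round(a,3),int(n)) for a,n in zip(e,h) if n>15])
for W,nm,bx in((WT,'top',(150,290,135,240)),(WS,'side',(250,360,150,250))):
    p=sub(W,*bx); q=p[(abs(p[:,2]-.177)<.006)]
    print(nm,'walltop n',len(q),q[:,2].mean(), 'rect',cv2.minAreaRect(q[:,:2].astype(np.float32)*1000))
# rest
for W,nm,bx in((WT,'top',(375,435,205,300)),(WS,'side',(300,420,270,360))):
    p=sub(W,*bx); q=p[(p[:,2]>.004)&(p[:,2]<.2)]
    print(nm,'rest rect',cv2.minAreaRect(q[:,:2].astype(np.float32)*1000),'zmax',np.percentile(q[:,2],99.8))
    for lo,hi in((.085,.11),(.04,.06),(.010,.018),(.005,.010)):
        r=p[(p[:,2]>lo)&(p[:,2]<hi)]
        if len(r): 
            yl=r[:,1]; print(lo,hi,len(r),'x',r[:,0].min().round(4),r[:,0].max().round(4),'y',yl.min().round(4),yl.max().round(4))
# bystanders
for nm,bx in(('can',(465,515,205,245)),('bar',(168,200,268,295)),('ring',(245,275,296,324))):
    p=sub(WT,*bx); q=p[p[:,2]>.009]; print(nm,q.min(0).round(3),q.max(0).round(3))
crop=lambda c,u0,u1,v0,v1,k:cv2.resize(c['pixels'][v0:v1,u0:u1],None,fx=k,fy=k,interpolation=cv2.INTER_CUBIC)
a=crop(T,160,280,140,240,4); d=crop(S,250,360,150,255,4)
o=np.zeros((840,480,3),np.uint8); 
h=min(a.shape[0],d.shape[0]); im=np.hstack([cv2.resize(a,(400,333)),cv2.resize(d,(349,333))]); cv2.imwrite('pics/crop1.png',im)
E
```

```text
booth z hist [(np.float64(-0.01), 218), (np.float64(-0.005), 2992), (np.float64(0.0), 2678), (np.float64(0.005), 1491), (np.float64(0.01), 485), (np.float64(0.015), 211), (np.float64(0.02), 370), (np.float64(0.025), 451), (np.float64(0.03), 456), (np.float64(0.035), 350), (np.float64(0.04), 232), (np.float64(0.045), 191), (np.float64(0.05), 147), (np.float64(0.055), 122), (np.float64(0.06), 121), (np.float64(0.065), 121), (np.float64(0.07), 128), (np.float64(0.075), 144), (np.float64(0.08), 220), (np.float64(0.085), 151), (np.float64(0.09), 131), (np.float64(0.095), 151), (np.float64(0.1), 128), (np.float64(0.105), 143), (np.float64(0.11), 121), (np.float64(0.115), 159), (np.float64(0.12), 128), (np.float64(0.125), 139), (np.float64(0.13), 127), (np.float64(0.135), 116), (np.float64(0.14), 211), (np.float64(0.145), 164), (np.float64(0.15), 235), (np.float64(0.155), 405), (np.float64(0.16), 111), (np.float64(0.165), 60), (np.float64(0.17), 242), (np.float64(0.175), 442), (np.float64(0.18), 60), (np.float64(0.185), 79)]
top walltop n 716 0.17626774460323483 rect ((668.2989501953125, 20
[... 333 characters left out ...]
375) zmax 0.11033721626245581
0.085 0.11 157 x 0.4199 0.5905 y -0.2772 -0.2479
0.04 0.06 78 x 0.4209 0.5914 y -0.2953 -0.2356
0.01 0.018 649 x 0.4025 0.6337 y -0.3124 -0.1921
0.005 0.01 1712 x 0.3903 0.6364 y -0.3317 -0.1756
side rest rect ((558.103759765625, -203.9932403564453), (334.5589294433594, 284.9507751464844), 56.67417907714844) zmax 0.10985107664982947
0.085 0.11 293 x 0.4176 0.5899 y -0.2793 -0.2474
0.04 0.06 263 x 0.4179 0.5912 y -0.2983 -0.2392
0.01 0.018 1234 x 0.4021 0.7369 y -0.3173 -0.1329
0.005 0.01 1724 x 0.4014 0.7323 y -0.3179 -0.0354
can [ 0.525 -0.473  0.01 ] [ 0.583 -0.415  0.193]
bar [0.423 0.285 0.009] [0.458 0.323 0.088]
ring [0.337 0.094 0.009] [0.394 0.147 0.024]
```

View pics/crop1.png

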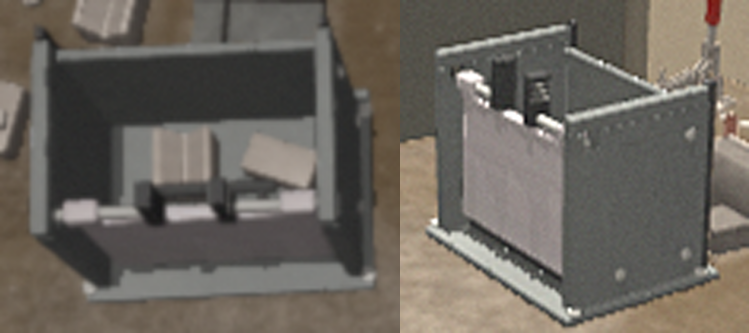

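The crop shows the door's pale sheet hung near the front, with two dark tabs at about (150,200) and (222,195) left, and the handle bar behind them inside the booth. Next: a precise fit.

```bash
python3 - <<'E'
from h import *
T=dict(np.load('top0.npz')); S=dict(np.load('side0.npz'))
WT=cloud(T); WS=cloud(S)
A={'top':(WT,T),'side':(WS,S)}
def line(q): # fit x-dir line
    v=cv2.fitLine(q[:,:2].astype(np.float32),cv2.DIST_HUBER,0,.001,.001).ravel(); 
    if v[0]<0: v[:2]*=-1
    return np.degrees(np.arctan2(v[1],v[0])).round(2),v[2:].round(4)
for n,(W,c) in A.items():
    p=W.reshape(-1,3); px=c['pixels'].reshape(-1,3).astype(int)
    bx=(p[:,0]>.55)&(p[:,0]<.78)&(p[:,1]>.07)&(p[:,1]<.33)
    for s in(0,1):
        q=p[bx&(abs(p[:,2]-.177)<.004)&((p[:,1]>.204)==s)&(abs(p[:,1]-.204)>.08)]
        print(n,'wall',s,len(q),line(q),'y med',np.median(q[:,1]).round(4),'x',np.percentile(q[:,0],[1,99]).round(4),'y1-99',np.percentile(q[:,1],[2,98]).round(4))
    # tabs: inside, above .165
    t=p[bx&(p[:,2]>.168)&(abs(p[:,1]-.204)<.05)]
    for s in(0,1):
        q=t[(t[:,1]>.204)==s]; qt=q[q[:,2]>.183]
        print(n,'tab',s,len(q),'med',np.median(q,0).round(4),'top',len(qt),qt.mean(0).round(4),'x',np.percentile(qt[:,0],[3,97]).round(4),'y',np.percentile(qt[:,1],[3,97]).round(4),'zmax',q[:,2].max().round(4))
    # barrels
    br=bx&(px.min(1)>140)&(p[:,2]>.135)&(p[:,2]<.168)&(abs(p[:,1]-.204)<.09)
    for s in(-1,1):
        q=p[br&(abs((p[:,1]-.204)*s-.076)<.01)]; print(n,'barrel',s,len(q),q.mean(0).round(4),'zmax',np.percentile(q[:,2],95).round(4) if len(q) else 0)
    # sheet
    q=p[bx&(px.min(1)>90)&(p[:,2]>.05)&(p[:,2]<.135)&(abs(p[:,1]-.204)<.06)&(p[:,0]<.66)]
    Am=np.c_[q[:,1]-.204,q[:,2]-.155,np.ones(len(q))]
    k=np.ones(len(q),bool)
    for _ in range(5):
        s=np.linalg.lstsq(Am[k],q[k,0],rcond=None)[0]; r=q[:,0]-Am@s; k=abs(r)<.004
    print(n,'sheet x = a*y+b*z+c',s.round(4),k.sum(),len(q))
    # rest posts
    m=(p[:,0]>.38)&(p[:,0]<.66)&(p[:,1]>-.36)&(p[:,1]<-.15)
    for s in(0,1):
        for lo in(.02,.035,.05,.065,.08,.095):
            q=p[m&(p[:,2]>lo)&(p[:,2]<lo+.012)&((p[:,0]>.505)==s)]
            if len(q)>3: print(n,'post',s,lo,len(q),'x',np.percentile(q[:,0],[3,97]).round(4),'y',np.percentile(q[:,1],[3,97]).round(4))
    q=p[m&(p[:,2]>.004)&(p[:,2]<.02)]
    for x0 in(.43,.47,.505,.54,.58):
        w=q[abs(q[:,0]-x0)<.012]; hh=np.histogram(w[:,1],bins=np.arange(-.35,-.16,.006))
        zz=[(hh[1][i].round(3),w[(w[:,1]>=hh[1][i])&(w[:,1]<hh[1][i+1]),2].mean().round(4)) for i in range(len(hh[0])) if hh[0][i]>2]; print(x0,[(float(a),float(b)) for a,b in zz])
E
```

```text
top wall 0 301 (np.float32(1.56), array([0.6682, 0.1052], dtype=float32)) y med 0.105 x [0.598  0.7409] y1-99 [0.098  0.1122]
top wall 1 305 (np.float32(1.66), array([0.662 , 0.3027], dtype=float32)) y med 0.3025 x [0.5919 0.7355] y1-99 [0.2961 0.3101]
top tab 0 70 med [0.6128 0.1754 0.1866] top 48 [0.6148 0.177  0.1876] x [0.6055 0.6241] y [0.1715 0.1824] zmax 0.1912
top tab 1 71 med [0.611  0.2255 0.1867] top 51 [0.6132 0.2266 0.1876] x [0.6044 0.6225] y [0.2212 0.2323] zmax 0.1926
top barrel -1 49 [0.6156 0.1276 0.1581] zmax 0.1618
top barrel 1 44 [0.6112 0.279  0.1583] zmax 0.1608
top sheet x = a*y+b*z+c [-0.0197 -0.9178  0.5869] 31 31
top post 0 0.02 142 x [0.4131 0.5011] y [-0.2383 -0.2003]
top post 0 0.035 25 x [0.422  0.4413] y [-0.2861 -0.2341]
top post 0 0.05 23 x [0.4209 0.4407] y [-0.2775 -0.2394]
top post 0 0.065 18 x [0.4201 0.4405] y [-0.2735 -0.2423]
top post 0 0.08 24 x [0.4199 0.4406] y [-0.2576 -0.2463]
top post 0 0.095 41 x [0.4209 0.4408] y [-0.2643 -0.2509]
top post 1 0.02 163 x [0.5097 0.6526] y [-0.2979 -0.1992]
top post 1 0.035 25 x [0.5701 0.5917] y [-0.2956
[... 4355 characters left out ...]
-0.236, 0.0094), (-0.23, 0.0092), (-0.224, 0.0097), (-0.218, 0.0134), (-0.212, 0.0158)]
0.54 [(-0.314, 0.0078), (-0.308, 0.0098), (-0.302, 0.0096), (-0.296, 0.0099), (-0.29, 0.0096), (-0.284, 0.009), (-0.278, 0.0098), (-0.272, 0.0094), (-0.266, 0.0096), (-0.26, 0.0099), (-0.254, 0.0102), (-0.248, 0.0097), (-0.242, 0.0101), (-0.236, 0.0092), (-0.23, 0.0098), (-0.224, 0.0132), (-0.218, 0.0138)]
0.58 [(-0.32, 0.0072), (-0.314, 0.0094), (-0.308, 0.0129), (-0.302, 0.0105), (-0.296, 0.0098), (-0.29, 0.0095), (-0.284, 0.0097), (-0.278, 0.009), (-0.272, 0.0098), (-0.266, 0.0096), (-0.26, 0.0117), (-0.254, 0.013), (-0.248, 0.0132), (-0.242, 0.009), (-0.236, 0.0104), (-0.23, 0.0114), (-0.224, 0.0141)]
```

```bash
cat >> h.py <<'E'
HINGE=np.array([.6128,.2006,.155]); BY=np.radians(1.65); REST=np.array([.5065,-.232,0]); RY=np.radians(-94.35)
def tool(axis,theta,h=.026,lean=0.,ldir=0.):
    """tool pose holding a door whose axis middle is at `axis`, tool y at yaw theta, top leaning by lean toward yaw ldir"""
    l=np.array([np.cos(ldir),np.sin(ldir),0]); u=np.cos(lean)*np.array([0,0,1.])+np.sin(lean)*l
    y=np.array([np.cos(theta),np.sin(theta),0]); y-=u*(y@u); y/=np.linalg.norm(y); z=-u; x=np.cross(y,z)
    return np.array(axis)+u*(h+.164), R.from_matrix(np.c_[x,y,z])
def delta(p,r,p0=None,r0=None):
    if p0 is None:
        o=get_obs(); p0=o['position']; r0=R.from_quat(o['tool_rot'])
    d=r0.inv().apply(p-p0)/.04; w=(r0.inv()*r).as_rotvec()
    return np.r_[d,w].round(3).tolist()
def fr(d,fs): print([[round(float(x)*f,3) for x in d] for f in fs])
E
python3 - <<'E'
from h import *
a=HINGE-[0,0,.004]
for up in(.09,0):
    print(delta(*tool(a+[0,0,up],BY+np.pi/2,lean=.039,ldir=BY)), tool(a+[0,0,up],BY+np.pi/2,lean=.039,ldir=BY)[0])
fr(delta(*tool(a+[0,0,.09],BY+np.pi/2,lean=.039,ldir=BY)),[.04,.12,.22,.32,.42,.52,.62,.72,.82,.91,.97,1])
E
```

```text
[-13.036, -5.835, -0.668, 0.005, 0.038, -0.36] [0.62020505 0.20081331 0.43085552]
[-13.037, -5.831, 1.582, 0.005, 0.038, -0.36] [0.62020505 0.20081331 0.34085552]
[[-0.521, -0.233, -0.027, 0.0, 0.002, -0.014], [-1.564, -0.7, -0.08, 0.001, 0.005, -0.043], [-2.868, -1.284, -0.147, 0.001, 0.008, -0.079], [-4.172, -1.867, -0.214, 0.002, 0.012, -0.115], [-5.475, -2.451, -0.281, 0.002, 0.016, -0.151], [-6.779, -3.034, -0.347, 0.003, 0.02, -0.187], [-8.082, -3.618, -0.414, 0.003, 0.024, -0.223], [-9.386, -4.201, -0.481, 0.004, 0.027, -0.259], [-10.69, -4.785, -0.548, 0.004, 0.031, -0.295], [-11.863, -5.31, -0.608, 0.005, 0.035, -0.328], [-12.645, -5.66, -0.648, 0.005, 0.037, -0.349], [-13.036, -5.835, -0.668, 0.005, 0.038, -0.36]]
```

Request:
move_arm([
  [[-0.52, -0.23, -0.03, 0, 0.002, -0.014], [-1.56, -0.7, -0.08, 0.001, 0.005, -0.043], [-2.87, -1.28, -0.15, 0.001, 0.008, -0.08], [-4.17, -1.87, -0.21, 0.002, 0.012, -0.115], [-5.48, -2.45, -0.28, 0.002, 0.016, -0.15], [-6.78, -3.03, -0.35, 0.003, 0.02, -0.187], [-8.08, -3.62, -0.41, 0.003, 0.024, -0.223], [-9.39, -4.2, -0.48, 0.004, 0.027, -0.26], [-10.69, -4.79, -0.55, 0.004, 0.031, -0.295], [-11.86, -5.31, -0.61, 0.005, 0.035, -0.328], [-12.65, -5.66, -0.65, 0.005, 0.037, -0.35], [-13.04, -5.84, -0.67, 0.005, 0.038, -0.36]],
], claw=-1)

```text
time: 1.6
position: [0.6216, 0.1991, 0.4309]
tool_rot: [-0.014, 1.0, 0.001, -0.019]
ft_force: [-0.2, 0.4, 0.1]
grip_width: 0.087
grip_force: 0.0
```

Request:
move_arm([
  [[0, 0, 0, 0, 0, 0], [0, 0, 0, 0, 0, 0]],
])

```text
time: 1.85
position: [0.6193, 0.2018, 0.4312]
tool_rot: [-0.015, 1.0, 0.001, -0.02]
ft_force: [0.2, -0.0, -0.7]
grip_width: 0.087
grip_force: 0.0
```

```bash
python3 - <<'E'
from h import *
a=HINGE-[0,0,.004]
o=get_obs();print(o['time'],o['position'],o['q'],o['ft_force'],o['grip_width'])
print(delta(*tool(a+[0,0,.0],BY+np.pi/2,lean=.039,ldir=BY)))
for n in('side','top'):
    c=cam(n); np.savez(f'{n}1.npz',**c); W=cloud(c); p=W.reshape(-1,3)
    m=(abs(p[:,0]-.61)<.08)&(abs(p[:,1]-.2)<.075)&(p[:,2]>.2)&(p[:,2]<.29)
    for z0 in(.24,.252,.264,.276):
      for s in(0,1):
        q=p[m&(abs(p[:,2]-z0)<.006)&((p[:,1]>.2)==s)]
        if len(q)>5: print(n,z0,s,len(q),q.mean(0).round(4),'x',np.percentile(q[:,0],[3,97]).round(4),'y',np.percentile(q[:,1],[3,97]).round(4))
s=cv2.imread('pics/side0.png')
from cv2 import resize
S=dict(np.load('side1.npz'));T=dict(np.load('top1.npz'))
im=np.hstack([resize(S['pixels'][80:240,240:380],(385,440)),resize(T['pixels'][130:250,160:280],(415,440))]);cv2.imwrite('pics/c2.png',im)
E
```

```text
1.85 [0.61933496 0.20183751 0.43124697] [ 0.14250185  0.54475567  1.31994077  0.00698877  1.31614558 -1.46049004] [ 0.21878161 -0.00812952 -0.66738854] 0.0869673358539923
[-0.111, -0.032, 2.257, 0.002, -0.001, 0.002]
side 0.252 0 22 [0.6115 0.1501 0.2544] x [0.6012 0.6238] y [0.1462 0.1582]
side 0.252 1 23 [0.6073 0.2468 0.2546] x [0.5987 0.6195] y [0.2413 0.2552]
side 0.264 0 45 [0.6106 0.1506 0.2637] x [0.6014 0.6221] y [0.1462 0.1578]
side 0.264 1 42 [0.6077 0.2467 0.2642] x [0.5976 0.6194] y [0.2417 0.2536]
side 0.276 0 37 [0.611  0.1484 0.2764] x [0.6022 0.623 ] y [0.1445 0.1522]
side 0.276 1 37 [0.6084 0.2471 0.2757] x [0.5995 0.6201] y [0.2413 0.2551]
```

View pics/c2.png

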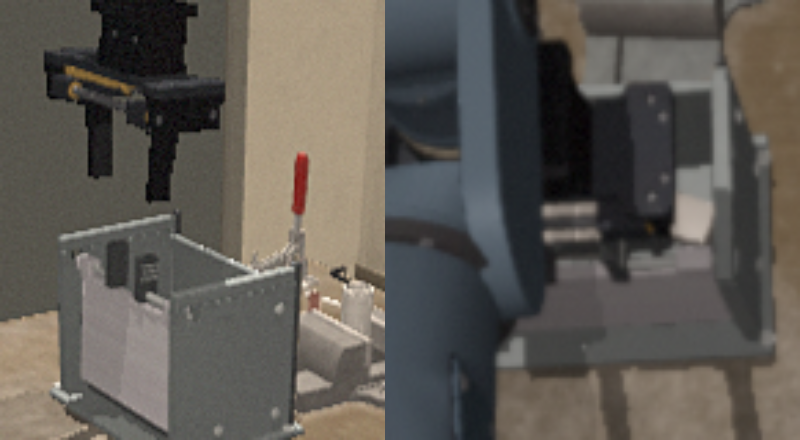

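The gripper stands open above the door. The tabs sit under the fingers (side view, left half, at about (118,265) and (148,275)), and the path down is clear.

Request:
move_arm([
  [[-0.02, -0.01, 0.2, 0, 0, 0], [-0.05, -0.01, 0.55, 0, 0, 0], [-0.08, -0.02, 0.95, 0, 0, 0], [-0.1, -0.02, 1.35, 0, 0, 0], [-0.12, -0.03, 1.7, 0, 0, 0], [-0.13, -0.03, 2.0, 0, 0, 0], [-0.13, -0.03, 2.18, 0, 0, 0], [-0.13, -0.03, 2.26, 0, 0, 0], [-0.13, -0.03, 2.26, 0, 0, 0], [-0.13, -0.03, 2.26, 0, 0, 0]],
])

```text
time: 3.2
position: [0.6224, 0.1998, 0.3416]
tool_rot: [-0.015, 1.0, 0.001, -0.018]
ft_force: [-0.2, -1.0, -0.2]
grip_width: 0.0871
grip_force: 0.0
```

Request:
move_arm([
  [[0, 0, 0, 0, 0, 0], [0, 0, 0, 0, 0, 0], [0, 0, 0, 0, 0, 0], [0, 0, 0, 0, 0, 0], [0, 0, 0, 0, 0, 0], [0, 0, 0, 0, 0, 0]],
], claw=1, squeeze=35)

```text
time: 3.95
position: [0.622, 0.1998, 0.3405]
tool_rot: [-0.015, 1.0, 0.001, -0.02]
ft_force: [0.6, 0.3, -2.9]
grip_width: 0.0367
grip_force: 35.0
```

Request:
move_arm([
  [[0.01, 0, -0.12, 0, 0, 0], [0.02, 0, -0.35, 0, 0, 0], [0.04, 0, -0.7, 0, 0, 0], [0.06, 0, -1.1, 0, 0, 0], [0.1, 0, -1.6, 0, 0, 0], [0.15, 0, -2.1, 0, 0, 0], [0.2, 0, -2.6, 0, 0, 0], [0.25, 0, -3.0, 0, 0, 0], [0.3, 0, -3.3, 0, 0, 0], [0.3, 0, -3.4, 0, 0, 0], [0.3, 0, -3.4, 0, 0, 0]],
])

```text
time: 5.32
position: [0.6154, 0.1993, 0.4772]
tool_rot: [-0.015, 1.0, 0.001, -0.019]
ft_force: [0.0, -0.7, -3.5]
grip_width: 0.037
grip_force: 35.0
```

```bash
python3 - <<'E'
from h import *
o=get_obs();print(o['time'],o['position'],o['ft_force'],o['grip_width'],o['grip_force'])
c=cam('side');W=cloud(c);p=W.reshape(-1,3)
px=c['pixels'].reshape(-1,3).astype(int)
q=p[(px.min(1)>90)&(abs(p[:,0]-.6)<.06)&(abs(p[:,1]-.2)<.05)&(p[:,2]>.185)&(p[:,2]<.27)]
A=np.c_[q[:,1]-.2,q[:,2]-.28,np.ones(len(q))];k=np.ones(len(q),bool)
for _ in range(5):
    s=np.linalg.lstsq(A[k],q[k,0],rcond=None)[0];k=abs(q[:,0]-A@s)<.004
print(s.round(4),k.sum(),len(q))
# target above rest, upright
th=RY+np.pi/2; xr=np.array([np.cos(RY),np.sin(RY),0])
foot=REST+xr*-.007; p1,r1=tool(foot+[0,0,.125+.10],th); print(p1)
d=delta(p1,r1);print(d)
p0=o['position'];r0=R.from_quat(o['tool_rot'])
mid=np.array([.47,.0,.47]); w=R.from_rotvec(np.array(d[3:])*.5)
print(delta(mid,r0*w))
cv2.imwrite('pics/c3.png',c['pixels'][60:300,200:400])
E
```

```text
5.325 [0.61536481 0.19929397 0.4772477 ] [ 0.04421708 -0.72399227 -3.52747077] 0.03699957509986058 34.999377738568
[-0.0309  0.051   0.6035] 700 704
[ 0.50703094 -0.22502016  0.415     ]
[2.952, -10.526, 1.642, -0.032, -0.031, 1.676]
[3.767, -4.874, 0.308, -0.016, -0.016, 0.838]
```

View pics/c3.png

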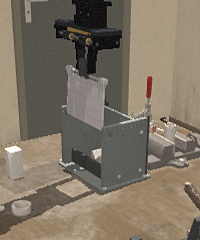

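The door is held, lifted with its foot about at the wall tops. Next I bring it out forward, then over to the rest.

Request:
move_arm([
  [[0.2, 0, -0.2, 0, 0, 0], [0.7, 0, -0.4, 0, 0, 0], [1.4, 0, -0.5, 0, 0, 0], [2.2, -0.1, -0.5, 0, 0, 0.03], [2.9, -0.5, -0.5, -0.002, -0.002, 0.1], [3.4, -1.1, -0.4, -0.004, -0.004, 0.22], [3.7, -1.9, -0.3, -0.006, -0.006, 0.35], [3.77, -2.7, -0.2, -0.009, -0.009, 0.48], [3.77, -3.5, -0.1, -0.012, -0.011, 0.61], [3.77, -4.2, 0, -0.014, -0.014, 0.74], [3.77, -4.7, 0.1, -0.016, -0.016, 0.83], [3.77, -4.87, 0.1, -0.016, -0.016, 0.86]],
])

```text
time: 6.88
position: [0.4699, -0.0006, 0.4787]
tool_rot: [0.405, 0.914, 0.0, -0.01]
ft_force: [-0.3, -0.0, -1.8]
grip_width: 0.0373
grip_force: 35.0
```

```bash
python3 - <<'E'
from h import *
o=get_obs();print(o['time'],o['position'],o['q'],o['ft_force'],o['grip_width'])
th=RY+np.pi/2; xr=np.array([np.cos(RY),np.sin(RY),0])
foot=REST+xr*-.007; p1,r1=tool(foot+[0,0,.125+.07],th)
d=delta(p1,r1);fr(d,[.04,.13,.25,.37,.49,.61,.73,.85,.94,1])
E
```

```text
6.875 [ 0.46990723 -0.00057882  0.47874679] [-0.24093944  0.22775569  1.70384156  0.00486161  1.23023382 -0.98020904] [-0.29166208 -0.02549    -1.83674052] 0.037293243282540064
[[-0.193, -0.123, 0.091, -0.001, -0.001, 0.033], [-0.627, -0.399, 0.296, -0.002, -0.002, 0.106], [-1.205, -0.767, 0.569, -0.004, -0.004, 0.203], [-1.784, -1.136, 0.841, -0.006, -0.006, 0.301], [-2.362, -1.504, 1.114, -0.007, -0.007, 0.398], [-2.941, -1.872, 1.387, -0.009, -0.009, 0.496], [-3.519, -2.24, 1.66, -0.011, -0.011, 0.593], [-4.098, -2.609, 1.933, -0.013, -0.013, 0.691], [-4.532, -2.885, 2.138, -0.014, -0.014, 0.764], [-4.821, -3.069, 2.274, -0.015, -0.015, 0.813]]
```

Request:
move_arm([
  [[-0.19, -0.12, 0.09, -0.001, -0.001, 0.033], [-0.63, -0.4, 0.3, -0.002, -0.002, 0.106], [-1.2, -0.77, 0.57, -0.004, -0.004, 0.203], [-1.78, -1.14, 0.84, -0.006, -0.006, 0.3], [-2.36, -1.5, 1.11, -0.007, -0.007, 0.398], [-2.94, -1.87, 1.39, -0.009, -0.009, 0.496], [-3.52, -2.24, 1.66, -0.011, -0.011, 0.593], [-4.1, -2.61, 1.93, -0.013, -0.013, 0.69], [-4.53, -2.89, 2.14, -0.014, -0.014, 0.764], [-4.82, -3.07, 2.27, -0.015, -0.015, 0.813], [-4.82, -3.07, 2.27, -0.015, -0.015, 0.813], [-4.82, -3.07, 2.27, -0.015, -0.015, 0.813]],
])

```text
time: 8.38
position: [0.5079, -0.2234, 0.3854]
tool_rot: [0.732, 0.681, 0.0, -0.0]
ft_force: [0.9, 0.7, -2.4]
grip_width: 0.0373
grip_force: 35.0
```

```bash
python3 - <<'E'
from h import *
o=get_obs();print(o['time'],o['position'],o['ft_force'],o['grip_width'])
th=RY+np.pi/2; xr=np.array([np.cos(RY),np.sin(RY),0]); yr=np.array([np.cos(th),np.sin(th),0])
for n in('side','top'):
    c=cam(n);np.savez(n+'3.npz',**c);p=cloud(c).reshape(-1,3);px=c['pixels'].reshape(-1,3).astype(int)
    r=(p-REST); X=r@xr;Y=r@yr;Z=p[:,2]
    m=(px.min(1)>100)&(abs(X)<.04)&(abs(Y)<.09)&(Z>.05)&(Z<.19)
    print(n,m.sum(),'Y',np.percentile(Y[m],[1,99]).round(4),'zmin',np.percentile(Z[m],1))
    k=m.copy()
    A=np.c_[Y,Z-.195,np.ones(len(Y))]
    if m.sum()>20:
        for _ in range(5):
            s=np.linalg.lstsq(A[k],X[k],rcond=None)[0];k=m&(abs(X-A@s)<.004)
        print('X=aY+b(z-axis)+c',s.round(4),k.sum(), 'front/near face; lip check:')
    m=(px.max(1)<90)&(abs(X+.018)<.012)&(abs(Y)<.09)&(Z>.012)&(Z<.03);print('lip X',m.sum(),X[m].mean() if m.sum() else 0)
S=dict(np.load('side3.npz'));T=dict(np.load('top3.npz'))
cv2.imwrite('pics/c4.png',np.hstack([cv2.resize(S['pixels'][160:380,270:470],(400,440)),cv2.resize(T['pixels'][170:310,350:480],(400,440))]))
E
```

```text
8.375 [ 0.50786508 -0.2233852   0.38542897] [ 0.94684626  0.65478495 -2.40698723] 0.03731957206084237
side 3283 Y [-0.0845  0.0813] zmin 0.0737690637408993
X=aY+b(z-axis)+c [-0.004   0.018  -0.0054] 3163 front/near face; lip check:
lip X 379 -0.01767041038277863Traceback (most recent call last):
  File "<stdin>", line 8, in <module>
    return _quantile_unchecked(
        a, q, axis, out, overwrite_input, method, keepdims, weights)
    return _ureduce(a,
                    func=_quantile_ureduce_func,
    ...<5 lines>...
                    overwrite_input=overwrite_input,
                    method=method)
    r = func(a, **kwargs)
    result = _quantile(arr,
                       quantiles=q,
    ...<2 lines>...
                       out=out,
                       weights=wgt)
    slices_having_nans = np.isnan(arr[-1, ...])
                                  ~~~^^^^^^^^^
IndexError: index -1 is out of bounds for axis 0 with size 0
```

```bash
cat >> h.py <<'E'
XR=np.array([np.cos(RY),np.sin(RY),0])
def rest_tool(X,z,lt,ld,dy=0):
    th=RY+np.pi/2; foot=REST+XR*X+np.array([np.cos(th),np.sin(th),0])*dy+[0,0,z]
    ud=np.cos(ld)*np.array([0,0,1])+np.sin(ld)*XR
    return tool(foot+.125*ud+.026*(ud-0),th,h=0,lean=lt,ldir=RY)
E
python3 - <<'E'
from h import *
d=delta(*rest_tool(-.005,.032,.25,.265)); fr(d,[.1,.25,.4,.55,.7,.85,.95,1])
print(delta(*rest_tool(-.005,.009,.25,.265),*rest_tool(-.005,.032,.25,.265)))
S=dict(np.load('side3.npz'))
cv2.imwrite('pics/c4.png',cv2.resize(S['pixels'][160:380,270:470],(400,440)))
E
```

```text
[[-0.21, -0.003, 0.122, 0.0, 0.025, 0.0], [-0.524, -0.007, 0.306, 0.0, 0.062, 0.001], [-0.839, -0.011, 0.49, 0.0, 0.1, 0.002], [-1.154, -0.015, 0.673, 0.0, 0.138, 0.002], [-1.469, -0.02, 0.857, 0.0, 0.175, 0.003], [-1.783, -0.024, 1.04, 0.0, 0.212, 0.003], [-1.993, -0.027, 1.163, 0.0, 0.237, 0.004], [-2.098, -0.028, 1.224, 0.0, 0.25, 0.004]]
[-0.142, 0.0, 0.557, 0.0, 0.0, 0.0]
```

View pics/c4.png

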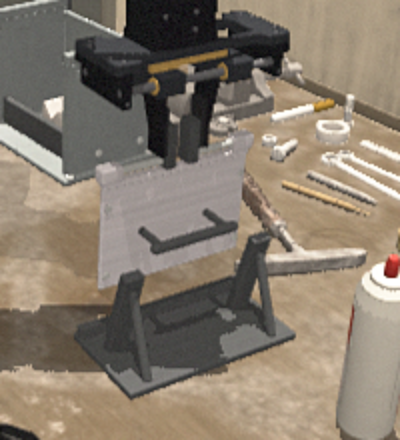

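The door hangs over the rest, centred between the posts at (125,300) and (260,260), with its handle facing the gap between them. I lean it and lower.

Request:
move_arm([
  [[-0.21, 0, 0.12, 0, 0.025, 0], [-0.52, -0.01, 0.31, 0, 0.062, 0.001], [-0.84, -0.01, 0.49, 0, 0.1, 0.002], [-1.15, -0.02, 0.67, 0, 0.138, 0.002], [-1.47, -0.02, 0.86, 0, 0.175, 0.003], [-1.78, -0.02, 1.04, 0, 0.212, 0.003], [-1.99, -0.03, 1.16, 0, 0.237, 0.004], [-2.1, -0.03, 1.22, 0, 0.25, 0.004], [-2.1, -0.03, 1.22, 0, 0.25, 0.004], [-2.1, -0.03, 1.22, 0, 0.25, 0.004]],
])

```text
time: 9.72
position: [0.5007, -0.3075, 0.3367]
tool_rot: [0.728, 0.674, 0.092, -0.085]
ft_force: [0.1, -0.2, -3.5]
grip_width: 0.037
grip_force: 35.0
```

```bash
cat >> h.py <<'E'
def meas_rest(n='side'):
    th=RY+np.pi/2; yr=np.array([np.cos(th),np.sin(th),0])
    c=cam(n);p=cloud(c).reshape(-1,3);px=c['pixels'].reshape(-1,3).astype(int)
    r=(p-REST); X=r@XR;Y=r@yr;Z=p[:,2]
    m=(px.min(1)>100)&(X>-.04)&(X<.06)&(abs(Y)<.09)&(Z>.02)&(Z<.2)
    k=m.copy();A=np.c_[Y,Z-.02,np.ones(len(Y))]
    for _ in range(6):
        s=np.linalg.lstsq(A[k],X[k],rcond=None)[0];k=m&(abs(X-A@s)<.004)
    print('face X=aY+b(z-.02)+c',s.round(4),k.sum(),m.sum(),'Y',np.percentile(Y[k],[1,99]).round(4),'Z',np.percentile(Z[k],[1,99]).round(4))
    return c
E
python3 - <<'E'
from h import *
o=get_obs();print(o['time'],o['position'],o['ft_force'],o['grip_width'])
meas_rest()
print(delta(*rest_tool(-.005,.008,.25,.265)))
E
```

```text
9.725 [ 0.50071854 -0.30747858  0.3366661 ] [ 0.11444962 -0.16324181 -3.51329263] 0.03703201677746458
face X=aY+b(z-.02)+c [ 0.0028  0.2751 -0.0045] 2272 2508 Y [-0.0867  0.079 ] Z [0.0385 0.1607]
[-0.137, 0.0, 0.587, 0.001, 0.0, -0.0]
```

Request:
move_arm([
  [[-0.02, 0, 0.1, 0, 0, 0], [-0.05, 0, 0.22, 0, 0, 0], [-0.08, 0, 0.34, 0, 0, 0], [-0.1, 0, 0.44, 0, 0, 0], [-0.12, 0, 0.51, 0, 0, 0], [-0.13, 0, 0.56, 0, 0, 0], [-0.13, 0, 0.57, 0, 0, 0], [-0.13, 0, 0.57, 0, 0, 0]],
])

```text
time: 10.78
position: [0.5005, -0.3076, 0.3142]
tool_rot: [0.728, 0.674, 0.091, -0.084]
ft_force: [-3.4, -1.0, 5.4]
grip_width: 0.0372
grip_force: 35.0
```

```bash
python3 - <<'E'
from h import *
o=get_obs();print(o['time'],o['position'],o['ft_force'],o['grip_width'])
meas_rest()
print(delta(*rest_tool(-.005,.008,.25,.265)))
E
```

```text
10.775 [ 0.5004853  -0.30757166  0.31422362] [-3.368409   -1.04304826  5.35731478] 0.037179533159081755
face X=aY+b(z-.02)+c [0.0035 0.2757 0.0017] 1915 2126 Y [-0.0868  0.0786] Z [0.024  0.1386]
[0.007, 0.006, 0.042, 0.001, 0.001, -0.001]
```

Request:
move_arm([
  [[0, 0, -0.02, 0, 0, 0], [0, 0, -0.02, 0, 0, 0], [0, 0, -0.02, 0, 0, 0], [0, 0, -0.02, 0, 0, 0], [0, 0, -0.02, 0, 0, 0]],
], claw=-1)

```text
time: 11.45
position: [0.5008, -0.3073, 0.3136]
tool_rot: [0.728, 0.674, 0.092, -0.085]
ft_force: [0.4, 0.7, -0.3]
grip_width: 0.0791
grip_force: 0.0
```

Request:
move_arm([
  [[0, 0, -0.2, 0, 0, 0], [0, 0, -0.7, 0, 0, 0], [0, 0, -1.3, 0, 0, 0], [0, 0, -1.6, 0, 0, 0], [0, 0, -1.6, 0, 0, 0]],
])

```text
time: 12.08
position: [0.4995, -0.3236, 0.3768]
tool_rot: [0.728, 0.674, 0.092, -0.083]
ft_force: [0.4, 0.0, 0.7]
grip_width: 0.087
grip_force: 0.0
```

```bash
python3 - <<'E'
from h import *
o=get_obs();print(o['time'],o['position'],o['tool_rot'],o['ft_force'],o['grip_width'])
c=meas_rest()
# tabs: dark points above door
p=cloud(c).reshape(-1,3);px=c['pixels'].reshape(-1,3).astype(int)
th=RY+np.pi/2; yr=np.array([np.cos(th),np.sin(th),0]);r=p-REST;X=r@XR;Y=r@yr;Z=p[:,2]
m=(X>.01)&(X<.07)&(abs(Y)<.05)&(Z>.14)&(Z<.175)
for s in(-1,1):
    k=m&(Y*s>0)&(px.max(1)<110);print(s,k.sum(),'Y',np.percentile(Y[k],[2,50,98]).round(4),'X',np.percentile(X[k],[2,98]).round(4),'Zmax',np.percentile(Z[k],99).round(4))
np.savez('side5.npz',**c)
cv2.imwrite('pics/c5.png',cv2.resize(c['pixels'][160:380,270:470],(400,440)))
E
```

```text
12.075 [ 0.49953313 -0.32355748  0.37682174] [ 0.72822815  0.67403266  0.09166973 -0.08342892] [0.35804103 0.03972797 0.66857315] 0.08701628095676094
face X=aY+b(z-.02)+c [0.0094 0.299  0.0016] 1838 2128 Y [-0.0861  0.0775] Z [0.0216 0.1384]
-1 136 Y [-0.0337 -0.0311 -0.0223] X [0.0293 0.0511] Zmax 0.1687
1 141 Y [0.0165 0.0188 0.0276] X [0.0271 0.0511] Zmax 0.1683
```

View pics/c5.png

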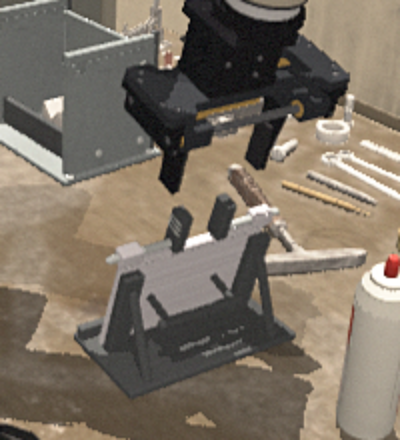

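The door leans on both posts by itself, foot behind the lip (125,330)–(270,290), pins sprung out and the gripper clear. I take it again, matched to the lean.

```bash
python3 - <<'E'
from h import *
t=rest_tool(-.005,.008,.29,.29); d=delta(*t); print(d)
# approach pose 36mm above along door
u=-t[1].apply([0,0,1]); da=delta(t[0]+u*.06,t[1]); print(da)
E
```

```text
[-0.255, 0.005, 1.639, 0.001, 0.04, -0.001]
[-0.315, 0.006, 0.14, 0.001, 0.04, -0.001]
```

Request:
move_arm([
  [[-0.15, 0, 0.07, 0, 0.02, 0], [-0.31, 0, 0.14, 0, 0.04, 0], [-0.3, 0, 0.5, 0, 0.04, 0], [-0.28, 0, 0.95, 0, 0.04, 0], [-0.27, 0, 1.35, 0, 0.04, 0], [-0.26, 0, 1.58, 0, 0.04, 0], [-0.26, 0, 1.63, 0, 0.04, 0], [-0.26, 0, 1.63, 0, 0.04, 0], [-0.26, 0, 1.63, 0, 0.04, 0]],
])

```text
time: 13.25
position: [0.5001, -0.3175, 0.3107]
tool_rot: [0.726, 0.672, 0.106, -0.097]
ft_force: [-0.5, -0.2, 0.1]
grip_width: 0.0872
grip_force: 0.0
```

Request:
move_arm([
  [[0, 0, 0, 0, 0, 0], [0, 0, 0, 0, 0, 0], [0, 0, 0, 0, 0, 0], [0, 0, 0, 0, 0, 0], [0, 0, 0, 0, 0, 0], [0, 0, 0, 0, 0, 0]],
], claw=1, squeeze=35)

```text
time: 14.0
position: [0.4999, -0.3173, 0.3104]
tool_rot: [0.726, 0.672, 0.106, -0.098]
ft_force: [-0.9, -0.7, 2.9]
grip_width: 0.0372
grip_force: 35.0
```

```bash
python3 - <<'E'
from h import *
o=get_obs();print(o['time'],o['position'],o['tool_rot'],o['ft_force'],o['grip_width'])
meas_rest()
print(delta(*rest_tool(-.006,.05,.25,.25)))
d=delta(*rest_tool(-.012,.125,.0,.0)); print(d)
E
```

```text
14.0 [ 0.4999019  -0.31731494  0.31041372] [ 0.72608457  0.67227086  0.10602698 -0.09803758] [-0.90978446 -0.69450027  2.90571542] 0.0371750581950113
face X=aY+b(z-.02)+c [0.0087 0.3015 0.0015] 1846 2066 Y [-0.0868  0.0785] Z [0.0221 0.1375]
[0.647, 0.003, -0.976, 0.001, -0.04, -0.001]
[3.263, 0.001, -2.407, 0.0, -0.29, -0.001]
```

Request:
move_arm([
  [[0.03, 0, -0.1, 0, 0, 0], [0.1, 0, -0.35, 0, 0, 0], [0.2, 0, -0.68, 0, -0.005, 0], [0.45, 0, -0.95, 0, -0.025, 0], [0.85, 0, -1.2, 0, -0.06, 0], [1.3, 0, -1.45, 0, -0.1, 0], [1.75, 0, -1.7, 0, -0.145, 0], [2.2, 0, -1.95, 0, -0.19, 0], [2.65, 0, -2.2, 0, -0.235, 0], [3.05, 0, -2.35, 0, -0.27, 0], [3.26, 0, -2.4, 0, -0.29, 0], [3.26, 0, -2.4, 0, -0.29, 0]],
])

```text
time: 15.55
position: [0.5073, -0.2188, 0.44]
tool_rot: [0.733, 0.68, 0.0, 0.0]
ft_force: [0.1, -0.2, -2.2]
grip_width: 0.037
grip_force: 35.0
```

```bash
python3 - <<'E'
from h import *
o=get_obs();print(o['time'],o['position'],o['tool_rot'],o['ft_force'],o['grip_width'],o['q'])
# final: door handle toward -x; tool y yaw BY-90
H=HINGE.copy(); H[:2]=[.6137,.2007]; bx=np.array([np.cos(BY),np.sin(BY),0])
# pre-hang: axis 60mm in front of the hinge, 130mm up
t1=tool(H+[0,0,.16]-bx*.14,BY-np.pi/2); d=delta(*t1); print(t1[0],d)
w=np.array(d[3:]); 
mid=np.array([.45,.0,.50]); print('mid',delta(mid,R.from_quat(o['tool_rot'])*R.from_rotvec(w*.5)))
E
```

```text
15.55 [ 0.50728025 -0.2188426   0.43995465] [7.33361239e-01 6.79839036e-01 1.63489707e-04 3.89428373e-04] [ 0.12246966 -0.15718039 -2.21163804] 0.036970759999774984 [-6.09609359e-01  3.88538633e-01  1.57446752e+00  1.67156396e-04
  1.17775603e+00 -5.33963402e-01]
[0.47375805 0.19666885 0.505     ] [10.294, -1.62, -1.63, 0.001, -0.0, 1.466]
mid [5.347, -1.841, -1.504, 0.0, 0.0, 0.733]
```

Request:
move_arm([
  [[0.3, -0.1, -0.1, 0, 0, 0.03], [0.9, -0.35, -0.3, 0, 0, 0.11], [1.6, -0.65, -0.55, 0, 0, 0.21], [2.3, -0.95, -0.8, 0, 0, 0.31], [3.0, -1.25, -1.0, 0, 0, 0.42], [3.8, -1.5, -1.2, 0, 0, 0.53], [4.6, -1.7, -1.4, 0, 0, 0.64], [5.4, -1.8, -1.5, 0, 0, 0.75], [6.3, -1.85, -1.55, 0, 0, 0.88], [7.2, -1.85, -1.6, 0, 0, 1.02], [8.1, -1.8, -1.63, 0, 0, 1.16], [8.9, -1.75, -1.63, 0, 0, 1.28]],
])

```text
time: 17.05
position: [0.4652, 0.1412, 0.5042]
tool_rot: [0.995, 0.104, -0.0, -0.0]
ft_force: [0.5, -0.5, -3.1]
grip_width: 0.037
grip_force: 35.0
```

```bash
python3 - <<'E'
from h import *
o=get_obs();print(o['time'],o['position'],o['ft_force'],o['grip_width'],o['q'].round(3))
H=HINGE.copy(); H[:2]=[.6137,.2007]; bx=np.array([np.cos(BY),np.sin(BY),0])
print(delta(*tool(H+[0,0,.16]-bx*.14,BY-np.pi/2)))
E
```

```text
17.05 [0.46516926 0.14121928 0.5041963 ] [ 0.46457956 -0.53997233 -3.05499708] 0.03703862185809844 [0.064 0.223 1.635 0.    1.285 1.426]
[0.498, -1.311, -0.02, -0.0, 0.0, 0.18]
```

Request:
move_arm([
  [[0.1, -0.25, 0, 0, 0, 0.04], [0.25, -0.65, 0, 0, 0, 0.1], [0.4, -1.05, -0.02, 0, 0, 0.15], [0.5, -1.31, -0.02, 0, 0, 0.18], [0.5, -1.31, -0.02, 0, 0, 0.18], [0.5, -1.31, -0.02, 0, 0, 0.18]],
])

```text
time: 17.8
position: [0.4735, 0.1953, 0.505]
tool_rot: [1.0, 0.017, -0.0, 0.0]
ft_force: [-0.1, -0.4, -2.2]
grip_width: 0.0372
grip_force: 35.0
```

```bash
cat >> h.py <<'E'
def meas_booth():
    H=np.array([.6137,.2007,.155]); bx=np.array([np.cos(BY),np.sin(BY),0]); by=np.array([-np.sin(BY),np.cos(BY),0])
    o=get_obs(); r0=R.from_quat(o['tool_rot']); ax=o['position']+r0.apply([0,0,.19])-H
    print('t',round(o['time'],2),'tool-axis pt in hinge frame',[round(float(v),4) for v in (ax@bx,ax@by,ax[2])],'F',o['ft_force'].round(1),'w',round(o['grip_width'],4))
    c=cam('side');p=cloud(c).reshape(-1,3);px=c['pixels'].reshape(-1,3).astype(int)
    r=p-H;X=r@bx;Y=r@by;Z=r[:,2]
    za=ax[2]; xa=ax@bx
    m=(px.min(1)>100)&(abs(X-xa)<.05)&(abs(Y)<.1)&(Z>za-.13)&(Z<za+.012)&((Z>.03)|(abs(Y)<.07))
    k=m&(abs(Y)<.07);A=np.c_[Y,Z-za,np.ones(len(Y))]
    for _ in range(6):
        s=np.linalg.lstsq(A[k],X[k],rcond=None)[0];k=m&(abs(X-A@s)<.004)
    print('face X=aY+b(z-za)+c',s.round(4),k.sum(),'Y',np.percentile(Y[k],[1,99]).round(4),'Z rel',np.percentile((Z-za)[k],[1,99]).round(4))
    w=(px.min(1)>60)&(abs(Z-.022)<.004)&(X>-.03)&(X<.13)
    for sg in(-1,1):
        q=w&(abs(Y*sg-.1)<.015); print('wall',sg,q.sum(),np.median(Y[q]).round(4) if q.sum() else 0)
    return c
E
python3 - <<'E'
from h import *
c=meas_booth(); np.savez('side6.npz',**c)
cv2.imwrite('pics/c6.png',cv2.resize(c['pixels'][60:280,200:400],(500,550)))
E
```

```text
t 17.8 tool-axis pt in hinge frame [-0.1405, -0.0015, 0.16] F [-0.1 -0.4 -2.2] w 0.0372
face X=aY+b(z-za)+c [-0.0029  0.0002 -0.1444] 1550 Y [-0.0893  0.0772] Z rel [-0.1201  0.009 ]
wall -1 183 -0.1015
wall 1 149 0.0971
```

View pics/c6.png

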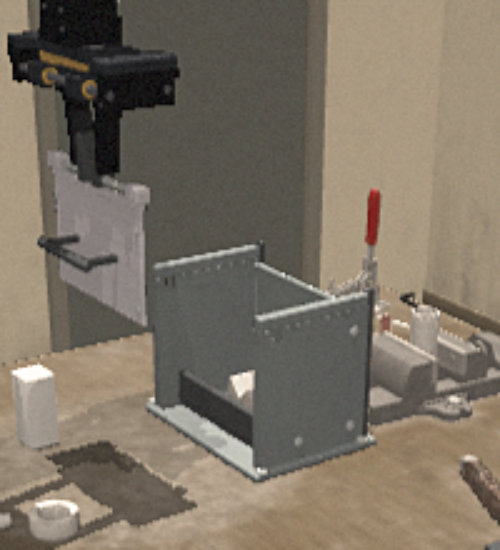

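The picture shows the door upright in the gripper beside the booth, handle outside (75,250), and the empty hinge holes at about (165,285) and (270,330). I locate the holes by casting rays onto the wall planes.

```bash
python3 - <<'E'
from h import *
H=np.array([.6137,.2007,.155]); bx=np.array([np.cos(BY),np.sin(BY),0]); by=np.array([-np.sin(BY),np.cos(BY),0])
c=dict(np.load('side6.npz')); K=c['camera_matrix'];Ei=np.linalg.inv(c['extrinsics']);g=c['pixels'].mean(2)
v,u=np.mgrid[150:230,255:350]
d=np.stack([(u-K[0,2])/K[0,0],-(v-K[1,2])/K[1,1],-np.ones(u.shape)],-1)@Ei[:3,:3].T; o=Ei[:3,3]
for Yp in(-.105-.002,.093-.002):
    t=(Yp-(o-H)@by)/(d@by); P=o+d*t[...,None]-H; X=P@bx; Z=P[...,2]
    print('plane',Yp,'rows Z, cols X')
    xs=np.arange(-.022,.024,.003)
    print('      ',[int(round(x*1000)) for x in xs])
    for z in np.arange(.018,-.022,-.003):
        row=[]
        for x in xs:
            i=np.argmin((X-x)**2+(Z-z)**2); row.append(int(g[v.flat[i],u.flat[i]]))
        print(int(round(z*1000)),row)
E
```

```text
plane -0.107 rows Z, cols X
       [-22, -19, -16, -13, -10, -7, -4, -1, 2, 5, 8, 11, 14, 17, 20, 23]
18 [100, 88, 91, 91, 89, 92, 88, 90, 94, 91, 92, 90, 90, 96, 95, 90]
15 [97, 85, 90, 79, 88, 98, 97, 87, 86, 90, 90, 87, 89, 91, 90, 84]
12 [93, 86, 138, 109, 83, 86, 91, 85, 86, 84, 105, 113, 89, 81, 102, 115]
9 [94, 85, 118, 100, 88, 84, 86, 81, 84, 87, 97, 102, 86, 86, 95, 109]
6 [93, 89, 90, 86, 89, 87, 83, 81, 86, 93, 87, 90, 90, 82, 83, 86]
3 [88, 96, 86, 96, 108, 121, 86, 84, 81, 95, 88, 92, 92, 92, 92, 89]
0 [91, 85, 94, 94, 97, 101, 78, 85, 83, 93, 92, 95, 89, 93, 93, 93]
-3 [91, 91, 93, 89, 99, 95, 95, 81, 99, 92, 94, 88, 89, 91, 92, 93]
-6 [93, 91, 91, 88, 100, 99, 96, 91, 95, 92, 94, 89, 87, 95, 92, 87]
-9 [92, 89, 94, 94, 92, 93, 90, 98, 91, 92, 89, 96, 90, 94, 91, 92]
-12 [95, 95, 94, 98, 94, 88, 96, 94, 95, 92, 91, 93, 90, 93, 95, 86]
-15 [97, 92, 88, 93, 93, 93, 96, 92, 92, 95, 90, 92, 91, 94, 94, 92]
-18 [95, 96, 91, 93, 95, 93, 91, 96, 94, 87, 94, 90, 93, 91, 94, 95]
-21 [92, 94, 94, 94, 94, 89, 98, 92, 98, 95, 94, 94, 91, 93, 91, 91]
plane 0.091 rows Z, cols X
    
[... 326 characters left out ...]
99, 87, 85, 85, 82]
6 [83, 85, 85, 84, 40, 83, 82, 60, 91, 91, 86, 88, 91, 85, 91, 91]
3 [85, 82, 82, 87, 38, 86, 81, 61, 87, 94, 91, 91, 92, 87, 89, 89]
0 [86, 87, 87, 84, 75, 84, 82, 68, 86, 93, 92, 94, 93, 91, 94, 94]
-3 [90, 86, 86, 86, 91, 85, 83, 86, 82, 93, 92, 97, 87, 89, 94, 94]
-6 [90, 86, 93, 93, 87, 85, 87, 89, 88, 94, 93, 89, 94, 90, 91, 91]
-9 [95, 90, 90, 90, 96, 96, 89, 88, 89, 97, 96, 95, 90, 93, 90, 94]
-12 [90, 85, 87, 91, 88, 88, 91, 88, 92, 93, 98, 95, 92, 95, 91, 91]
-15 [88, 89, 89, 88, 90, 90, 88, 88, 88, 95, 94, 94, 93, 95, 89, 93]
-18 [91, 95, 85, 91, 95, 95, 90, 89, 91, 90, 92, 93, 93, 93, 90, 93]
-21 [89, 85, 87, 93, 88, 92, 92, 94, 83, 91, 92, 92, 90, 95, 96, 91]
```

```bash
python3 - <<'E'
from h import *
H=np.array([.6137,.2007,.155]); bx=np.array([np.cos(BY),np.sin(BY),0]); by=np.array([-np.sin(BY),np.cos(BY),0])
c=dict(np.load('side6.npz')); a=dict(np.load('side0.npz'));K=c['camera_matrix'];E=c['extrinsics']
def proj(q): 
    P=H+q[0]*bx+q[1]*by+q[2]*np.array([0,0,1]); x=E@np.r_[P,1]; return K[0,2]+K[0,0]*x[0]/-x[2],K[1,2]-K[1,1]*x[1]/-x[2]
k=10;out=[]
for c0,Y,(u0,v0) in((c,-.105,(295,175)),(c,.093,(255,158))):
    im=np.clip((cv2.resize(c0['pixels'][v0:v0+35,u0:u0+35],None,fx=k,fy=k,interpolation=cv2.INTER_NEAREST).astype(float)-20)*1.8,0,255).astype(np.uint8)
    for s in((-8,-8),(8,-8),(8,8),(-8,8)):
        p=proj((s[0]/1000,Y,s[1]/1000)); cv2.circle(im,(int((p[0]-u0+.5)*k),int((p[1]-v0+.5)*k)),3,(0,0,255),-1)
    out.append(im)
cv2.imwrite('pics/c7.png',np.hstack(out))
E
```

```text
(no output)
```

View pics/c7.png

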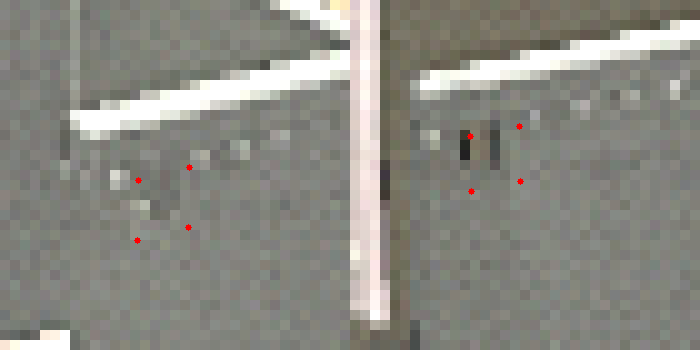

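In the 10x crop the hole edges (128–180 left panel, 460–500 right) lie about one pixel left of the predicted corners. The hole is therefore some 2 mm nearer the front than assumed, and I aim 1.5 mm forward.

```bash
cat >> h.py <<'E'
def hang_tool(X,Y,Z,lean=.02):
    H=np.array([.6137,.2007,.155]); bx=np.array([np.cos(BY),np.sin(BY),0]); by=np.array([-np.sin(BY),np.cos(BY),0])
    return tool(H+X*bx+Y*by+[0,0,Z],BY-np.pi/2,lean=lean,ldir=BY)
E
python3 - <<'E'
from h import *
print(delta(*hang_tool(-.0015,.001,.155)))
E
```

```text
[3.566, -0.044, 0.126, 0.0, -0.019, 0.004]
```

Request:
move_arm([
  [[0.2, 0, 0, 0, 0, 0], [0.7, -0.01, 0.02, 0, -0.004, 0], [1.3, -0.02, 0.04, 0, -0.008, 0.001], [1.9, -0.03, 0.06, 0, -0.01, 0.002], [2.5, -0.03, 0.08, 0, -0.013, 0.003], [3.0, -0.04, 0.1, 0, -0.016, 0.004], [3.4, -0.04, 0.12, 0, -0.019, 0.004], [3.57, -0.04, 0.13, 0, -0.019, 0.004], [3.57, -0.04, 0.13, 0, -0.019, 0.004], [3.57, -0.04, 0.13, 0, -0.019, 0.004], [3.57, -0.04, 0.13, 0, -0.019, 0.004]],
])

```text
time: 19.23
position: [0.6156, 0.2023, 0.5005]
tool_rot: [1.0, 0.015, -0.009, 0.0]
ft_force: [0.0, -0.5, -3.1]
grip_width: 0.0369
grip_force: 35.0
```

```bash
python3 - <<'E'
from h import *
c=meas_booth(); np.savez('side7.npz',**c)
print(delta(*hang_tool(-.0015,.001,.05)))
c=cam('top'); np.savez('top7.npz',**c)
H=np.array([.6137,.2007,.155]); bx=np.array([np.cos(BY),np.sin(BY),0]); by=np.array([-np.sin(BY),np.cos(BY),0])
p=cloud(c).reshape(-1,3);px=c['pixels'].reshape(-1,3).astype(int);r=p-H;X=r@bx;Y=r@by;Z=r[:,2]
m=(px.min(1)>120)&(abs(X)<.03)&(abs(Y)<.1)&(Z>.13)&(Z<.18)
print(m.sum(),np.percentile(Y[m],[1,99]) if m.sum() else 0)
for s in(-1,1):
    q=m&(Y*s>.06);print(s,q.sum(),np.percentile(Y[q],[2,98]).round(4),X[q].mean().round(4),Z[q].max().round(4)) if q.sum()>3 else print(s,q.sum())
    w=(abs(Z-.022)<.005)&(X>-.03)&(X<.13)&(abs(Y*s-.1)<.02);print('wall',w.sum(),np.median(Y[w]).round(4) if w.sum() else 0)
E
```

```text
t 19.23 tool-axis pt in hinge frame [-0.0016, 0.0015, 0.1555] F [ 0.  -0.5 -3.1] w 0.0369
face X=aY+b(z-za)+c [ 0.0012  0.016  -0.0055] 1566 Y [-0.0859  0.0815] Z rel [-0.1209  0.008 ]
wall -1 180 -0.1012
wall 1 38 0.0971
[0.056, 0.013, 2.638, 0.0, -0.001, 0.001]
10 [-0.08399962 -0.08118314]
-1 10 [-0.084  -0.0812] -0.0031 0.1676
wall 318 -0.097
1 0
wall 0 0
```

Request:
move_arm([
  [[0.01, 0, 0.2, 0, 0, 0], [0.02, 0, 0.6, 0, 0, 0], [0.03, 0.01, 1.1, 0, 0, 0], [0.04, 0.01, 1.6, 0, 0, 0], [0.05, 0.01, 2.1, 0, 0, 0], [0.06, 0.01, 2.5, 0, 0, 0], [0.07, 0.01, 2.8, 0, 0, 0], [0.08, 0.01, 3.0, 0, 0, 0], [0.08, 0.01, 3.0, 0, 0, 0], [0.08, 0.01, 3.0, 0, 0, 0]],
])

```text
time: 20.58
position: [0.6174, 0.2019, 0.3809]
tool_rot: [1.0, 0.015, -0.009, 0.0]
ft_force: [-0.6, 0.2, -2.6]
grip_width: 0.0372
grip_force: 35.0
```

```bash
python3 - <<'E'
from h import *
c=meas_booth()
print(delta(*hang_tool(-.001,.001,-.001)))
E
```

```text
t 20.57 tool-axis pt in hinge frame [0.0004, 0.0011, 0.0359] F [-0.6  0.2 -2.6] w 0.0372
face X=aY+b(z-za)+c [ 0.0058  0.0165 -0.0036] 1135 Y [-0.0862  0.0696] Z rel [-0.1203  0.0098]
wall -1 176 -0.1014
wall 1 49 0.0975
[-0.007, 0.002, 0.927, -0.0, -0.003, 0.001]
```

Request:
move_arm([
  [[-0.01, 0, 0.15, 0, 0, 0], [-0.02, 0, 0.4, 0, 0, 0], [-0.02, 0, 0.65, 0, 0, 0], [-0.02, 0, 0.85, 0, 0, 0], [-0.02, 0, 0.93, 0, 0, 0], [-0.02, 0, 0.93, 0, 0, 0], [-0.02, 0, 0.93, 0, 0, 0]],
])

```text
time: 21.5
position: [0.6158, 0.2018, 0.3433]
tool_rot: [1.0, 0.015, -0.009, 0.0]
ft_force: [-0.2, 0.0, -2.7]
grip_width: 0.0371
grip_force: 35.0
```

```bash
python3 - <<'E'
from h import *
meas_booth(); print(delta(*hang_tool(-.001,.001,-.001)))
E
```

```text
t 21.5 tool-axis pt in hinge frame [-0.0013, 0.0011, -0.0016] F [-0.2  0.  -2.7] w 0.0371
face X=aY+b(z-za)+c [ 0.0029  0.0165 -0.0053] 1058 Y [-0.068   0.0687] Z rel [-0.1207  0.0059]
wall -1 182 -0.1008
wall 1 64 0.0976
[0.017, 0.001, -0.013, -0.0, -0.002, 0.001]
```

Request:
move_arm([
  [[0, 0, 0, 0, 0, 0], [0, 0, 0, 0, 0, 0], [0, 0, 0, 0, 0, 0], [0, 0, 0, 0, 0, 0]],
], claw=-0.33)

```text
time: 22.05
position: [0.6156, 0.2018, 0.343]
tool_rot: [1.0, 0.015, -0.009, 0.0]
ft_force: [-0.1, 0.8, -2.9]
grip_width: 0.0574
grip_force: 3.3
```

```bash
cat >> h.py <<'E'
def tabs():
    H=np.array([.6137,.2007,.155]); bx=np.array([np.cos(BY),np.sin(BY),0]); by=np.array([-np.sin(BY),np.cos(BY),0])
    c=cam('side');p=cloud(c).reshape(-1,3);px=c['pixels'].reshape(-1,3).astype(int);r=p-H;X=r@bx;Y=r@by;Z=r[:,2]
    for z0 in(.014,.022,.030):
        m=(px.max(1)<110)&(abs(X)<.03)&(abs(Y)<.055)&(abs(Z-z0)<.004)
        print(z0,m.sum(),'Y occupied',[int(i) for i in np.unique((Y[m]*1000//2*2).astype(int))],'X',X[m].mean().round(4) if m.sum() else 0)
    return c
E
python3 - <<'E'
from h import *
meas_booth(); c=tabs(); np.savez('side8.npz',**c)
cv2.imwrite('pics/c8.png',cv2.resize(c['pixels'][120:240,240:360],(600,600),interpolation=cv2.INTER_CUBIC))
E
```

```text
t 22.05 tool-axis pt in hinge frame [-0.0016, 0.001, -0.0019] F [-0.1  0.8 -2.9] w 0.0574
face X=aY+b(z-za)+c [ 0.0041  0.014  -0.0058] 1047 Y [-0.0676  0.0685] Z rel [-0.1204  0.0071]
wall -1 183 -0.1008
wall 1 63 0.0971
0.014 66 Y occupied [-42, -40, -38, -36, -34, -32, -30, -26, -24, -20, -18, -16, 14, 16, 18, 20, 22, 28, 30, 32, 34] X -0.0051
0.022 62 Y occupied [-40, -38, -36, -34, -32, -30, -28, -26, -22, 12, 14, 16, 18, 20, 22, 24, 26, 30, 32, 34, 38] X -0.0059
0.03 58 Y occupied [-42, -40, -38, -36, -34, -28, -26, -24, -22, 12, 14, 16, 18, 20, 24, 26, 32, 34, 36, 38] X -0.0057
```

Request:
move_arm([
  [[0, 0, 0.02, 0, 0, 0], [0, 0, 0.04, 0, 0, 0], [0, 0, 0.06, 0, 0, 0], [0, 0, 0.06, 0, 0, 0]],
])

```text
time: 22.65
position: [0.6155, 0.2018, 0.3405]
tool_rot: [1.0, 0.015, -0.009, 0.0]
ft_force: [0.1, 0.3, -2.9]
grip_width: 0.0578
grip_force: 3.2
```

Request:
move_arm([
  [[0, 0, 0, 0, 0, 0], [0, 0, 0, 0, 0, 0], [0, 0, 0, 0, 0, 0], [0, 0, 0, 0, 0, 0], [0, 0, 0, 0, 0, 0]],
], claw=-1)

```text
time: 23.28
position: [0.6156, 0.2018, 0.3408]
tool_rot: [1.0, 0.015, -0.009, 0.0]
ft_force: [0.1, -1.0, 0.5]
grip_width: 0.0861
grip_force: 0.0
```

```bash
python3 - <<'E'
from h import *
meas_booth(); c=tabs()
cv2.imwrite('pics/c9.png',cv2.resize(c['pixels'][120:240,240:360],(600,600),interpolation=cv2.INTER_CUBIC))
E
```

```text
t 23.27 tool-axis pt in hinge frame [-0.0016, 0.001, -0.0042] F [ 0.1 -1.   0.5] w 0.0861
face X=aY+b(z-za)+c [ 0.0055 -0.0373 -0.0057] 951 Y [-0.0658  0.068 ] Z rel [-0.1208  0.004 ]
wall -1 188 -0.1013
wall 1 62 0.0966
0.014 76 Y occupied [-56, -54, -52, -50, -48, -44, -42, -34, -30, -28, -26, -24, -22, -20, 14, 16, 18, 20, 22, 24, 26, 28, 40, 42, 44, 46, 48, 52] X -0.0073
0.022 80 Y occupied [-56, -54, -52, -50, -46, -44, -42, -34, -32, -30, -28, -26, -20, 14, 16, 18, 20, 22, 24, 26, 40, 42, 44, 46, 50] X -0.0068
0.03 80 Y occupied [-54, -52, -50, -48, -32, -30, -28, -26, -24, -22, 14, 16, 18, 20, 22, 24, 28, 30, 38, 40, 42, 44, 46, 48, 52] X -0.0064
```

View pics/c9.png

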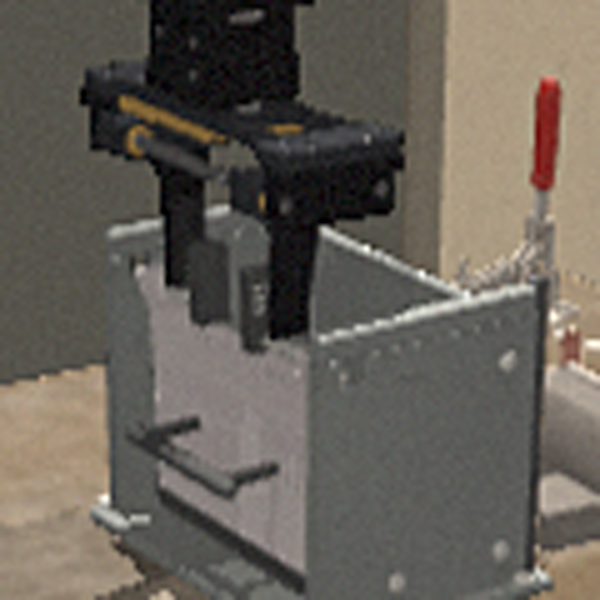

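The door hangs free with the handle outside (200,455), the tabs 62 mm apart, so both pins are out, and the fingers are open clear of them. I retract.

Request:
move_arm([
  [[0, 0, -0.15, 0, 0, 0], [0, 0, -0.5, 0, 0, 0], [0, 0, -1.0, 0, 0, 0], [0, 0, -1.6, 0, 0, 0], [0, 0, -2.3, 0, 0, 0], [0, 0, -2.9, 0, 0, 0], [0, 0, -3.2, 0, 0, 0], [0, 0, -3.2, 0, 0, 0], [0, 0, -3.2, 0, 0, 0], [0, 0, -3.2, 0, 0, 0]],
])

```text
time: 24.62
position: [0.6178, 0.2018, 0.4673]
tool_rot: [1.0, 0.015, -0.011, 0.0]
ft_force: [-0.1, 0.4, 0.1]
grip_width: 0.0868
grip_force: 0.0
```

```bash
python3 - <<'E'
from h import *
H=np.array([.6137,.2007,.155]); bx=np.array([np.cos(BY),np.sin(BY),0]); by=np.array([-np.sin(BY),np.cos(BY),0])
c=tabs();p=cloud(c).reshape(-1,3);px=c['pixels'].reshape(-1,3).astype(int);r=p-H;X=r@bx;Y=r@by;Z=r[:,2]
m=(px.max(1)<110)&(abs(X)<.03)&(abs(Y)<.05)&(Z>.01)&(Z<.06);print('tab top z',np.percentile(Z[m],98),'init ~.034')
m=(px.min(1)>100)&(abs(X)<.02)&(Z>-.02)&(Z<.01)&(Y>.06)&(Y<.09);print('barrel top',np.percentile(Z[m],95),m.sum())
m=(px.min(1)>100)&(abs(X)<.03)&(Z>-.12)&(Z<-.03)&(abs(Y)<.06);A=np.c_[Y[m],Z[m],np.ones(m.sum())];print(np.linalg.lstsq(A,X[m],rcond=None)[0].round(4))
o=get_obs();print(o['time'],o['ft_force'])
E
```

```text
0.014 45 Y occupied [-34, -32, -30, -28, -26, -24, 16, 18, 20, 22, 24] X -0.0051
0.022 46 Y occupied [-36, -34, -32, -30, -28, -26, -24, -22, 14, 16, 18, 20, 22, 26] X -0.0064
0.03 49 Y occupied [-34, -32, -30, -28, -26, -24, -20, 16, 18, 20, 22, 24, 26] X -0.0055
tab top z 0.036138492048759956 init ~.034
barrel top 0.00669681205074197 60
[ 0.0059 -0.0287 -0.0053]
24.675 [ 0.16620193 -0.85279312 -0.07297492]
```

```bash
python3 -c "
from rig import *
print(hand_in())"
```

```text
the job is handed in; nothing more can be done
None
```

The door now hangs in its hinge with the handle on the open front side and, by camera, both pins sprung fully out; it leaned on the rest in between, and I handed the job in at about 25 s (no verdict was returned).

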